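# Take the canister out of its tilted cradle and stand it in the drip dish

### The job

A steel canister lies leaning in its tilted cradle, held down by a hinged arm. Swing the arm all the way open through its arc to its stop, to be sure that nothing binds, while the canister stays seated; then draw the canister out by its handle and stand it upright in the middle of the round dish, lowering it in by the handle, not dropping it. Leave the arm open, never let the canister lie over, and do not disturb the other things on the bench.

Things in the scene. Friction and masses are not known exactly. Their poses are not given: they have to be found in the camera images.
- cradle: Fixed metal cradle, base 110x136x8 mm; its V trough holds the canister leaning 30 deg (0.524 rad), top toward cradle -x (roughly the robot). Origin: centre of base underside, z up. Seated canister's underside centre is 48 mm above it. Trough supports its lower side for 62 mm and is open along its axis and straight up. 16 mm hinge post on the -y side, 50 mm from the axis. Stands left or right, dish at the other place.
- hold_arm (a joint): Hinge of the flat steel hold-down arm, rad; axis parallel to the seated canister's axis. At 0 to 0.2 (start) the arm lies across the lid, 2 mm above it, on the robot's side of the handle and blocks the canister. Grows as the knob end swings from cradle +y toward its -x (toward the robot, anticlockwise from above); stop at 1.6, clear of the canister. Stays where left; about 1 N at the knob.
- hold_arm_knob (a point): Grip point of the black round knob on the arm's free end, 110 mm from the hinge axis: 14 mm diameter, 38 mm long, standing on the arm parallel to the hinge axis; this point is 24 mm above the arm's flat, 14 mm below the knob's top. Frame is the arm's: z along the hinge axis (leans 30 deg like the seated canister), y from hinge to knob.
- hold_arm_pivot (a point): Point on the arm's hinge axis level (along that axis) with hold_arm_knob: the knob point circles it at radius 110 mm, square to this frame's z, positive joint direction counter-clockwise about z. Frame is the arm's, as for hold_arm_knob.
- canister: Closed bare-steel canister, 60 mm diameter, 84 mm high to its flat lid, fixed bow handle on top (128 mm over all), 0.28 to 0.52 kg, centre of mass about 45 mm up. Origin: centre of underside, z along its axis to the handle, y along the handle bar. Seated, it leans 30 deg and its frame is the cradle's turned by that lean about y. 0.5 mm play in the trough.
- canister_grip (a point): Middle of the canister's black handle bar, 121 mm along its z from the underside. Bar 56 mm long (canister y), 12 mm thick (canister x: pinch it this way, flat sides), 14 mm high; 30 mm free between bar and lid; 5 mm uprights at y = -21 and +21 mm. Frame as the canister's.
- dish: Fixed round shallow aluminium drip dish on the worktop: 130 mm across the rim, rim 12 mm high, flat inner floor 114 mm across, 4 mm above the worktop. Origin: centre of its underside; z up. (To the right of the work, the bench has a fixed level side rail along x at y about -0.27 m, its top 0.22 m above the worktop: pass above it.)
- parts_tray: Bystander, loose: open grey tray of screws, 75x100x26 mm. Origin at the centre of its underside. To be left where it is.
- spanner: Bystander, loose: flat steel combination spanner, 164 mm long, 6 mm thick. Origin at the centre of its underside. To be left where it is.
- disc_piece: Bystander, loose: round aluminium disc, 38 mm diameter, 18 mm high, between the cradle's and the dish's places. Origin at the centre of its underside. To be left where it is.
- spur_gear: Bystander, loose: steel spur gear lying flat, 52 mm diameter, 20 mm high. Origin at the centre of its underside. To be left where it is.
- feeler_box: Bystander, loose: flat grey metal tin 85x30x14 mm. Origin at the centre of its underside. To be left where it is.

How it is judged:
By the outcome, as a careful person would: the job done as asked, in the order asked, and still so for the second after the job is handed in, with the robot touching nothing.
It also fails if it takes over 61 s, if anything falls off the work surface, if the arm or the gripper's body presses on something with over 40 N, if the wrist force passes 120 N, or if a joint passes its speed limit or range.

### The arm

A 6-joint arm with a two-finger parallel gripper is mounted at the origin on a cart in front of the work surface, level with it; the furniture and walls round the work are solid. World frame = base frame: x ahead of the robot, y to its left, z up, the work surface at z = 0. Lengths are in m, angles in rad, forces in N, time in s.
With the tool pointing down it reaches from about 0.3 to 0.875 m from the base axis. Payload 6.4 kg.
Tool frame: the origin (TCP) lies where the fingers leave the gripper's body, on its centre line; the fingertips stand 73 mm ahead of it and the grasp point (between the pads) lies 54 mm ahead of it; z points along the fingers, y is the line along which they close (so a half turn about z gives the same grasp; the last joint's range is limited). The gripper opens to 85 mm and grips with 20 to 120 N. Pads are 22 mm wide; open, the fingers measure 114 mm over their backs; the gripper's body (76 mm by 85 mm) begins 54 mm behind the grasp point. The pads swing forward as they close: fully open they stand 13 mm farther back than shut.
Start: joints at [0.96, 0.181, 1.607, -0, 1.354, -0.206], TCP at [0.226, 0.529, 0.304] pointing down, gripper open.
Joint ranges: [-2.99, 2.99], [-0.89, 2.07], [0.3, 2.58], [-1.14, 4.28], [0, 2.63], [-3.12, 3.12]. Speed limits (rad/s): [2.57, 2.57, 3.01, 3.14, 3.14, 3.14].

### API

Orientations are given as a unit quaternion [w, x, y, z].
In Python, from bench import ctrl gives the robot as it stands.
- The arm moves only by the tool carry_out, never from a script. Its argument "steps" is one flat list of numbers, 7 for each row, row after row: the shift along the tool's x, y, z in m, then the turn, a rotation vector about the tool's x, y, z in rad, then the opening, from 0 (shut) to 1 (fully open). In form: [dx, dy, dz, wx, wy, wz, claw, dx, dy, dz, wx, wy, wz, claw, ...]. A call has 1 to 20 rows; each row is the pose to reach, as a shift and turn from the pose commanded when the call began, along the tool's axes at that moment; what a row does not reach only later rows make up. A row lasts 1/10 s, in which the tool goes at most 50 mm and 8.59 degrees, less where a joint would pass 70% of its speed; a pose out of reach is approached as far as the arm can. A call with a gripper value outside its range is refused whole. The fingers move at their own pace and stop on an object; the grip force is fixed at half the most. Time passes only in rows, so rows that repeat a pose let the fingers close. It gives the time, the measured TCP pose, the force, the opening and the grip force at its end, in the units of the state.
- ctrl.get_obs(): the state, without advancing time (a new reading comes with each control period).
- ctrl.camera(name): name is "side" or "top"; returns the picture (420x560x3 uint8, red, green, blue); there is no depth.
- ctrl.camera_params(name): a dict with "vertical_fov" (degrees; the focal length in pixels is half the picture's height over the tangent of half this angle, whatever the lens; pixels are square), "cx", "cy" (the principal point, pixels), "cam_to_world" (4x4, takes a point from camera to world coordinates). Camera axes: x right, y down, z forward; pixel columns grow to the right and rows downward; lengths in m; the calibration is good to about 2 mm. A picture is of the moment at which its call begins. camera_params takes no time and is no camera call.
- ctrl.hand_in(): hands the job in; it is judged then, once.
The state is a dict: "time_s": time; "q": joint angles; "dq": joint speeds; "joint_efforts": joint torques, N m; "eef_pos": TCP position; "eef_rot": TCP orientation; "wrist_force": force on the tool from outside, world axes, zero at the start; "torque": the same for the moment, N m; "opening": opening from 0.0 (shut) to 1.0 (fully open); "grasp_force": force on a finger pad.
Only numpy, scipy, OpenCV 4.12 (cv2) and the standard library are available. Lean on these libraries where they do the work, as an engineer would, in place of code of your own. Each camera call takes 0.05 s, during which the arm holds its last target. There are 200 camera calls.

## Working session

There is one attempt and no reset: what is moved stays moved. The work goes in short steps, Python scripts to look and compute and a tool call to move; the robot and the scene stay as the last step left them, time stands still between calls to the robot, and variables do not carry over. Pictures are saved under pics/ and viewed, at most 10 in all, crops included, and the job is handed in when it is done.

Besides the shell and the picture viewer there is one more tool, called as name(argument=value, ...) on one line, values as JSON. carry_out: Moves the arm, as the interface text tells. Its arguments: {"type":"object","properties":{"steps":{"type":"array"}},"required":["steps"]}

```bash
mkdir -p pics
cat > h.py <<'E'
import numpy as np, cv2
from bench import ctrl
from scipy.spatial.transform import Rotation as R
def cam(n):
    p=ctrl.camera_params(n); f=210/np.tan(np.radians(p["vertical_fov"])/2); return f,p["cx"],p["cy"],np.array(p["cam_to_world"])
def ray(n,u,v):
    f,cx,cy,T=cam(n); d=T[:3,:3]@np.array([(u-cx)/f,(v-cy)/f,1]); return T[:3,3],d/np.linalg.norm(d)
def onz(n,u,v,z):
    o,d=ray(n,u,v); return o+d*(z-o[2])/d[2]
def tri(a,b):
    (o1,d1),(o2,d2)=ray("top",*a),ray("side",*b)
    s=np.linalg.lstsq(np.c_[d1,-d2],o2-o1,rcond=None)[0]; p,q=o1+s[0]*d1,o2+s[1]*d2
    return (p+q)/2,np.linalg.norm(p-q)
def proj(n,P):
    f,cx,cy,T=cam(n); c=T[:3,:3].T@(np.array(P)-T[:3,3]); return np.array([f*c[0]/c[2]+cx,f*c[1]/c[2]+cy])
def tool():
    o=ctrl.get_obs(); w=o["eef_rot"]; return np.array(o["eef_pos"]),R.from_quat([w[1],w[2],w[3],w[0]])
def shot(n,name,box=None,s=1):
    im=cv2.cvtColor(ctrl.camera(n),cv2.COLOR_RGB2BGR)
    if box: im=im[box[1]:box[3],box[0]:box[2]]
    cv2.imwrite(f"pics/{name}.png",cv2.resize(im,None,fx=s,fy=s,interpolation=cv2.INTER_CUBIC)); return im
E
python3 - <<'E'
from h import *
np.set_printoptions(precision=4,suppress=True)
for n in("top","side"):
    shot(n,n+"0",s=1.4); print(n,cam(n))
print(ctrl.get_obs())
E
```

```text
top (np.float64(531.1169794985767), 290.58926659560154, 216.94274539946323, array([[-0.0003, -0.98  ,  0.1988,  0.2955],
       [-1.    , -0.0006, -0.0047,  0.1788],
       [ 0.0048, -0.1988, -0.98  ,  1.3271],
       [ 0.    ,  0.    ,  0.    ,  1.    ]]))
side (np.float64(458.32431246188986), 280.8779339225374, 210.45242572204816, array([[ 0.8863, -0.3222,  0.3326,  0.1981],
       [-0.4627, -0.588 ,  0.6634, -0.4835],
       [-0.0182, -0.7419, -0.6703,  0.7835],
       [ 0.    ,  0.    ,  0.    ,  1.    ]]))
{'time_s': 0.1, 'q': array([ 0.9597,  0.1815,  1.6079,  0.    ,  1.3538, -0.2063]), 'dq': array([-0.0004, -0.0024, -0.0023,  0.0017, -0.001 , -0.0024]), 'joint_efforts': array([  0.0004, -44.588 , -35.224 ,  -0.0002,   0.0042,   0.    ]), 'eef_pos': array([0.2262, 0.5282, 0.3031]), 'eef_rot': array([-0.0003,  0.201 ,  0.9796, -0.0007]), 'wrist_force': array([ 1.8354, -0.5431, -0.0999]), 'torque': array([ 0.0227, -0.091 ,  0.0135]), 'grasp_force': 0.0, 'opening': 1.0011303481505913}
```

View pics/top0.png

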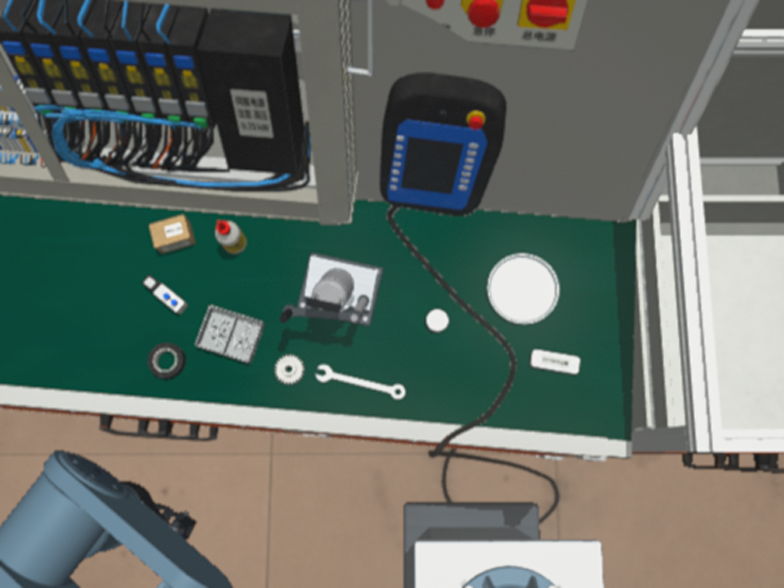

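View pics/side0.png

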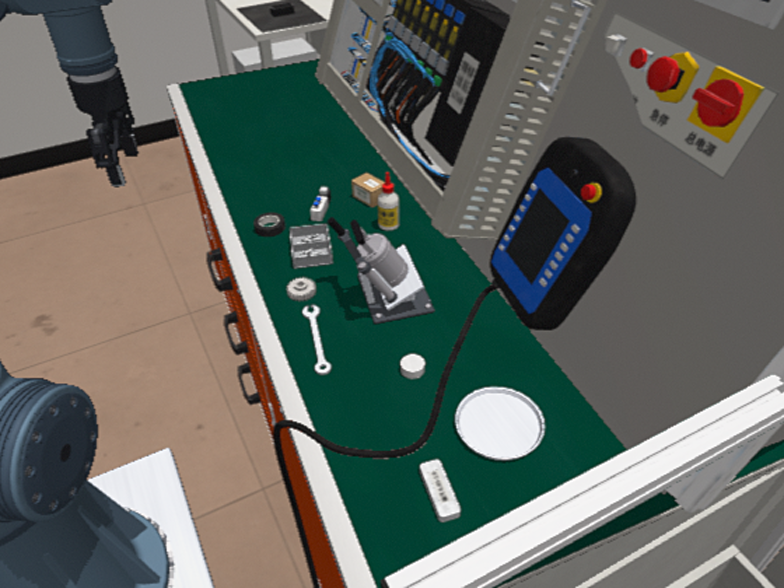

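The top view shows the cradle at about (244,207) px and the knob at (205,224). The dish is at (373,206), on the right, and the disc at (312,229). Next: closer crops, plus the dish and cradle by mask.

Run:
```python
from h import *
np.set_printoptions(precision=4,suppress=True)
a=shot("top","t1",(190,170,290,245),4); b=shot("side","s1",(225,145,325,235),4)
c=np.full((720,400,3),0,np.uint8)
A=cv2.imread("pics/t1.png");B=cv2.imread("pics/s1.png")
H=np.zeros((360,800,3),np.uint8);H[:300,:400]=A;H[:,400:]=B;cv2.imwrite("pics/c1.png",H)
im=cv2.imread("pics/top0.png")
# dish
im=cv2.cvtColor(ctrl.camera("top"),cv2.COLOR_RGB2HSV)
m=((im[...,1]<60)&(im[...,2]>120)).astype(np.uint8); m[:,:330]=0;m[:,420:]=0;m[:175]=0;m[240:]=0
cs=max(cv2.findContours(m,0,2)[0],key=cv2.contourArea); (x,y),(w,h),_=cv2.fitEllipse(cs)
p=onz("top",x,y,.012);print("dish",p,w,h, np.linalg.norm(onz("top",x-w/2,y,.012)-onz("top",x+w/2,y,.012)))
```

```text
dish [ 0.5916 -0.0377  0.012 ] 49.79312515258789 51.91046905517578 0.12653884852964722
```

View pics/c1.png

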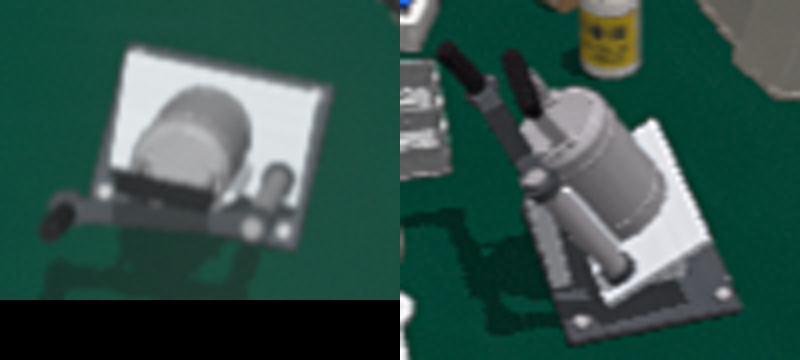

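The crop shows the bar centre near top (230.5,217.5) and side (255,166). The knob is near top (204,225) and side (240,162). The hinge head is near top (253,227) and side (259.5,190). Next I'll measure these with masks.

Run:
```python
from h import *
np.set_printoptions(precision=4,suppress=True)
t=ctrl.camera("top").astype(int);s=ctrl.camera("side").astype(int)
def blobs(im,box,th):
    x0,y0,x1,y1=box;m=(im[y0:y1,x0:x1].max(2)<th).astype(np.uint8)
    n,l,st,c=cv2.connectedComponentsWithStats(m)
    for i in range(1,n):
        if st[i,4]>12:
            ys,xs=np.where(l==i); P=np.c_[xs,ys].astype(float)+[x0,y0]; cc=P.mean(0); w,v=np.linalg.eigh(np.cov((P-cc).T)); L=np.sqrt(12*w[1]); print(st[i,4],"c",cc,"ends",cc-v[:,1]*L/2,cc+v[:,1]*L/2,"w",np.sqrt(12*w[0]))
for th in(45,55):
    print("top",th);blobs(t,(195,205,250,235),th)
    print("side",th);blobs(s,(228,150,268,180),th)
print("bolts",onz("top",190+104/4,170+190/4,.01),onz("top",190+285/4,170+230/4,.01))
print("hinge",tri((253,227),(259.5,190)))
print("grip",tri((230.5,217.5),(255,165.8)),"knob",tri((204.3,225),(240.3,161.8)))
```

```text
top 45
24 c [204.9167 224.25  ] ends [206.9746 222.3314] [202.8587 226.1686] w 4.6612166865796025
side 45
83 c [239.7108 161.4217] ends [234.8632 155.7977] [244.5585 167.0457] w 5.549463810283581
89 c [254.7528 165.3034] ends [251.6465 157.1823] [257.8591 173.4245] w 5.0865189309053
top 55
93 c [230.7742 217.8925] ends [241.7853 220.6271] [219.7631 215.1578] w 4.26874967289273
50 c [203.88 225.1 ] ends [206.9451 221.538 ] [200.8149 228.662 ] w 5.2160176937944955
side 55
94 c [239.5745 161.5426] ends [234.6264 155.7798] [244.5225 167.3053] w 6.136555723414469
103 c [254.6505 165.165 ] ends [251.492  156.7675] [257.809  173.5626] w 5.72694399432402
16 c [266.1875 159.875 ] ends [265.9778 156.9187] [266.3972 162.8313] w 2.866220849091643
43 c [250.2791 175.6047] ends [253.4028 178.6359] [247.1554 172.5734] w 5.84778568686178
bolts [0.561 0.361 0.01 ] [0.5354 0.2464 0.01  ]
hinge (array([0.5171, 0.2598, 0.1185]), np.float64(0.0006625852260498959))
grip (array([0.5321, 0.3091, 0.1499]), np.float64(0.0015597787781034267)) knob (array([0.5198, 0.3715, 0.1257]), np.float64(0.0005387418224530473))
```

Run:
```python
from h import *
np.set_printoptions(precision=4,suppress=True)
e1,e2=tri((241.79,220.63),(257.85,173.5))[0],tri((219.76,215.16),(251.55,157.0))[0]
print("bar",e1,e2,np.linalg.norm(e1-e2)); d=e2-e1; print("yaw",np.arctan2(-d[0],d[1]))
k=tri((203.9,225.1),(239.65,161.5))[0]; g=tri((230.77,217.9),(254.7,165.25))[0]
kt=tri((200.8,228.66),(234.7,155.8))[0];kb=tri((206.95,221.54),(244.5,167.2))[0];print("knob",k,kt,kb,np.linalg.norm(kt-kb),(kt-kb)/np.linalg.norm(kt-kb))
h=tri((253,227),(259.5,190))[0]
for yaw in(-.22,-.25):
    M=(R.from_euler('z',yaw)*R.from_euler('y',-np.pi/6)).as_matrix()
    print(yaw,"knob-grip",M.T@(k-g),"hinge-grip",M.T@(h-g),"cradle",g-M@[0,0,.121]-[0,0,.048])
print("tool",R.as_matrix(tool()[1]))
```

```text
bar [0.5263 0.2836 0.1465] [0.5351 0.3324 0.1593] 0.05119788559161534
yaw -0.17928389950713564
knob [0.519  0.3723 0.1265] [0.5083 0.376  0.1445] [0.5299 0.3687 0.108 ] 0.04305828930725759 [-0.5027  0.169   0.8478]
-0.22 knob-grip [-0.0351  0.0601 -0.0097] hinge-grip [-0.0194 -0.0502 -0.028 ] cradle [ 0.5899  0.2949 -0.0003]
-0.25 knob-grip [-0.0367  0.0593 -0.0088] hinge-grip [-0.0181 -0.0502 -0.0288] cradle [ 0.5895  0.2932 -0.0003]
tool [[-0.9192  0.3938 -0.0002]
 [ 0.3938  0.9192 -0.0003]
 [ 0.0001 -0.0004 -1.    ]]
```

Heights and sizes agree with the data sheet:
- Bar at z 0.15.
- Hinge 50 mm from the axis.
- Knob 110 mm from the hinge.

So θ is about 0.15 and the cradle yaw about −0.21. Next: the approach to the knob.

```bash
cat >> h.py <<'E'
np.set_printoptions(precision=4,suppress=True)
YAW=-.21
M=(R.from_euler('z',YAW)*R.from_euler('y',-np.pi/6))
A=M.as_matrix()[:,2]
G=np.array([.532,.309,.1505])        # handle bar middle
K=np.array([.519,.372,.1265])+.005*A # knob grip point
def ori(th):  # tool z=-axis, tool y=+x' turned by th
    m=(M*R.from_euler('z',th)).as_matrix(); y,z=m[:,0],-m[:,2]; return R.from_matrix(np.c_[np.cross(y,z),y,z])
def go(P,Rt,back=0):
    p,r=tool(); m=Rt.as_matrix(); T=P-m[:,2]*(.054+back)
    print("shift",r.inv().apply(T-p),"rot",(r.inv()*Rt).as_rotvec(),"TCP",T)
E
python3 - <<'E'
from h import *
go(K,ori(.15),.09)
E
```

```text
shift [-0.2575 -0.043   0.0481] rot [-0.4031 -0.3849  1.1965] TCP [0.4461 0.3875 0.2555]
```

carry_out(steps=[-0.257, -0.043, 0.048, -0.403, -0.385, 1.197, 0.6, -0.257, -0.043, 0.048, -0.403, -0.385, 1.197, 0.6, -0.257, -0.043, 0.048, -0.403, -0.385, 1.197, 0.6, -0.257, -0.043, 0.048, -0.403, -0.385, 1.197, 0.6, -0.257, -0.043, 0.048, -0.403, -0.385, 1.197, 0.6, -0.257, -0.043, 0.048, -0.403, -0.385, 1.197, 0.6, -0.257, -0.043, 0.048, -0.403, -0.385, 1.197, 0.6, -0.257, -0.043, 0.048, -0.403, -0.385, 1.197, 0.6, -0.257, -0.043, 0.048, -0.403, -0.385, 1.197, 0.6, -0.257, -0.043, 0.048, -0.403, -0.385, 1.197, 0.6, -0.257, -0.043, 0.048, -0.403, -0.385, 1.197, 0.6, -0.257, -0.043, 0.048, -0.403, -0.385, 1.197, 0.6, -0.257, -0.043, 0.048, -0.403, -0.385, 1.197, 0.6, -0.257, -0.043, 0.048, -0.403, -0.385, 1.197, 0.6])

```text
time_s: 1.75
eef_pos: [0.446, 0.3876, 0.2561]
eef_rot: [0.213, 0.703, 0.662, 0.147]
wrist_force: [0.7, -0.2, 0.1]
opening: 0.601
grasp_force: 0.0
```

Run:
```python
from h import *
print(ctrl.get_obs()["q"],ctrl.get_obs()["time_s"])
go(K,ori(.15),0)
print("knob px",proj("top",K),proj("side",K))
p,r=tool(); 
H=np.zeros((480,800,3),np.uint8)
shot("top","t2",(180,150,280,250),4);shot("side","s2",(200,100,300,220),4)
H[:400,:400]=cv2.imread("pics/t2.png");H[:,400:]=cv2.imread("pics/s2.png");cv2.imwrite("pics/c2.png",H)
```

```text
[ 0.6777  0.1616  1.8033 -0.5192  0.8969  1.0093] 1.75
shift [-0.0001 -0.0001  0.0905] rot [-0.     -0.0002 -0.0003] TCP [0.4901 0.3781 0.1776]
knob px [203.4136 226.1108] [238.8291 160.2186]
```

View pics/c2.png

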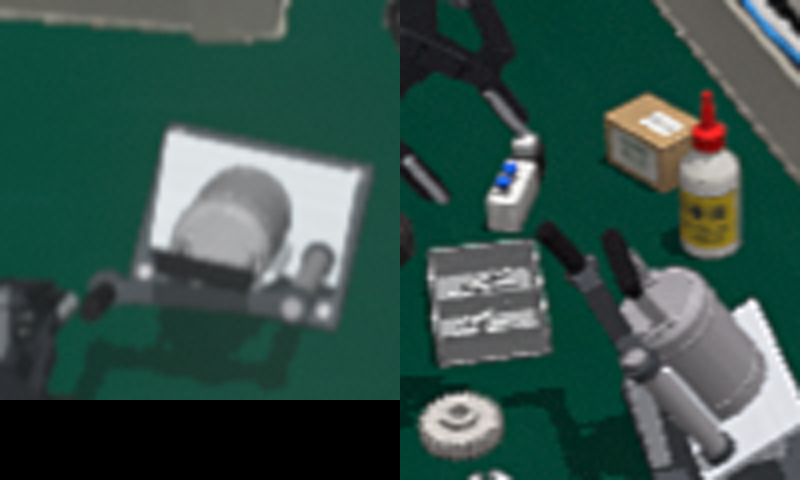

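The open fingers straddle the knob line, with finger tips near side-crop (515,120) and (430,185) and the knob at (560,245). Advance and close.

carry_out(steps=[0, 0, 0.03, 0, 0, 0, 0.6, 0, 0, 0.06, 0, 0, 0, 0.6, 0, 0, 0.088, 0, 0, 0, 0.6, 0, 0, 0.088, 0, 0, 0, 0.6, 0, 0, 0.088, 0, 0, 0, 0.6, 0, 0, 0.088, 0, 0, 0, 0, 0, 0, 0.088, 0, 0, 0, 0, 0, 0, 0.088, 0, 0, 0, 0, 0, 0, 0.088, 0, 0, 0, 0, 0, 0, 0.088, 0, 0, 0, 0, 0, 0, 0.088, 0, 0, 0, 0, 0, 0, 0.088, 0, 0, 0, 0, 0, 0, 0.088, 0, 0, 0, 0])

```text
time_s: 3.15
eef_pos: [0.4889, 0.3794, 0.1813]
eef_rot: [0.213, 0.703, 0.662, 0.149]
wrist_force: [-3.6, -0.2, 6.0]
opening: 0.144
grasp_force: 58.5
```

Run:
```python
from h import *
# arc about the pivot, th0=.15: rows in the tool frame now
p,r=tool(); print(r.apply([0,0,.054])+p, K)
# pivot from knob in tool axes: arm y dir is y of arm frame = ? tool x = y x z
th0=.15
m=(M*R.from_euler('z',th0)).as_matrix(); O0=ori(th0)
tcp0=K-O0.as_matrix()[:,2]*.054
c=K-.110*m[:,1]
for i,th in enumerate(np.linspace(th0,1.6,21)[1:]):
    d=R.from_rotvec(A*(th-th0)); t=c+d.apply(tcp0-c); rel=O0.inv()*d*O0
    print(round(th,3),O0.inv().apply(t-tcp0).round(4),rel.as_rotvec().round(4))
```

```text
[0.5154 0.3739 0.1345] [0.5166 0.3725 0.1308]
0.222 [-0.0003 -0.008  -0.    ] [ 0.     -0.     -0.0725]
0.295 [-0.0012 -0.0159 -0.    ] [ 0.    -0.    -0.145]
0.368 [-0.0026 -0.0237  0.    ] [-0.      0.     -0.2175]
0.44 [-0.0046 -0.0315  0.    ] [-0.    0.   -0.29]
0.513 [-0.0071 -0.039  -0.    ] [ 0.     -0.     -0.3625]
0.585 [-0.0102 -0.0464  0.    ] [ 0.     0.    -0.435]
0.658 [-0.0139 -0.0535  0.    ] [ 0.     -0.     -0.5075]
0.73 [-0.018  -0.0603 -0.    ] [-0.    0.   -0.58]
0.803 [-0.0226 -0.0668  0.    ] [ 0.     -0.     -0.6525]
0.875 [-0.0277 -0.0729  0.    ] [ 0.     0.    -0.725]
0.948 [-0.0332 -0.0787 -0.    ] [ 0.      0.     -0.7975]
1.02 [-0.0391 -0.0841 -0.    ] [ 0.    0.   -0.87]
1.092 [-0.0453 -0.089   0.    ] [-0.     -0.     -0.9425]
1.165 [-0.052  -0.0934 -0.    ] [ 0.     0.    -1.015]
1.238 [-0.0589 -0.0974  0.    ] [ 0.      0.     -1.0875]
1.31 [-0.0661 -0.1008 -0.    ] [ 0.   -0.   -1.16]
1.382 [-0.0735 -0.1038  0.    ] [ 0.      0.     -1.2325]
1.455 [-0.0811 -0.1061 -0.    ] [ 0.     0.    -1.305]
1.528 [-0.0889 -0.108  -0.    ] [ 0.      0.     -1.3775]
1.6 [-0.0967 -0.1092  0.    ] [ 0.   -0.   -1.45]
```

carry_out(steps=[-0.0003, -0.008, 0.0, 0, 0, -0.0725, 0, -0.0012, -0.0159, 0.0, 0, 0, -0.145, 0, -0.0026, -0.0237, 0.0, 0, 0, -0.2175, 0, -0.0046, -0.0315, 0.0, 0, 0, -0.29, 0, -0.0071, -0.039, 0.0, 0, 0, -0.3625, 0, -0.0102, -0.0464, 0.0, 0, 0, -0.435, 0, -0.0139, -0.0535, 0.0, 0, 0, -0.5075, 0, -0.018, -0.0603, 0, 0, 0, -0.58, 0, -0.018, -0.0603, 0, 0, 0, -0.58, 0])

```text
time_s: 4.05
eef_pos: [0.434, 0.3638, 0.1522]
eef_rot: [0.246, 0.483, 0.836, 0.082]
wrist_force: [-7.3, 4.3, 6.3]
opening: 0.146
grasp_force: 59.4
```

Run:
```python
from h import *
o=ctrl.get_obs();p,r=tool();print(o["q"],"F tool",r.inv().apply(o["wrist_force"]),"T",r.inv().apply(o["torque"]))
```

```text
[ 0.6545  0.2719  1.923  -0.6378  0.6899  0.5795] F tool [ 4.5849 -1.0769 -9.4479] T [0.5358 0.7683 0.0885]
```

carry_out(steps=[0, -0.008, -0.001, 0, 0, -0.0725, 0, -0.001, -0.0159, -0.001, 0, 0, -0.145, 0, -0.0022, -0.0237, -0.002, 0, 0, -0.2175, 0, -0.004, -0.0315, -0.002, 0, 0, -0.29, 0, -0.0065, -0.039, -0.002, 0, 0, -0.3625, 0, -0.0094, -0.0464, -0.002, 0, 0, -0.435, 0, -0.013, -0.0535, -0.002, 0, 0, -0.5075, 0, -0.017, -0.0603, -0.002, 0, 0, -0.58, 0, -0.0216, -0.0668, -0.002, 0, 0, -0.6525, 0, -0.0267, -0.0729, -0.002, 0, 0, -0.725, 0, -0.0322, -0.0787, -0.002, 0, 0, -0.7975, 0, -0.035, -0.0812, -0.002, 0, 0, -0.83, 0, -0.035, -0.0812, -0.002, 0, 0, -0.83, 0])

```text
time_s: 5.35
eef_pos: [0.3844, 0.2907, 0.1337]
eef_rot: [0.257, 0.107, 0.96, -0.026]
wrist_force: [-5.9, 1.8, -0.2]
opening: 0.137
grasp_force: 60.1
```

```bash
cat > m.py <<'E'
from h import *
o=ctrl.get_obs();p,r=tool();print(o["q"],"F tool",r.inv().apply(o["wrist_force"]),"T",r.inv().apply(o["torque"]))
g=p+r.apply([0,0,.054]); m=(M*R.from_euler('z',.15)).as_matrix(); c=K-.110*m[:,1]; v=M.inv().apply(g-c); print("grasp from pivot",v,"th",np.arctan2(-v[0],v[1]),"rad",np.hypot(v[0],v[1]))
E
python3 m.py
```

```text
[ 0.5852  0.139   2.1416 -0.692   0.5932 -0.2336] F tool [ 5.4518  0.4543 -2.9352] T [ 0.0894  1.2622 -0.0921]
grasp from pivot [-0.1122  0.0011  0.0046] th 1.5607214211768672 rad 0.11220229064625468
```

carry_out(steps=[0, -0.003, 0, 0, 0, -0.025, 0, 0, -0.0055, 0, 0, 0, -0.05, 0, 0, -0.0055, 0, 0, 0, -0.05, 0])

```text
time_s: 5.65
eef_pos: [0.3835, 0.2862, 0.1338]
eef_rot: [0.256, 0.083, 0.963, -0.031]
wrist_force: [-5.4, 4.8, -1.4]
opening: 0.142
grasp_force: 60.0
```

```bash
python3 m.py
```

```text
[ 0.5762  0.1296  2.1526 -0.6909  0.5857 -0.2909] F tool [ 6.0273  3.759  -1.9576] T [-0.4475  1.3644 -0.0306]
grasp from pivot [-0.1122 -0.0034  0.0046] th 1.6007019984868722 rad 0.11223494860193219
```

carry_out(steps=[0, -0.003, 0, 0, 0, -0.025, 0, 0, -0.006, 0, 0, 0, -0.04, 0, 0, -0.006, 0, 0, 0, -0.04, 0, 0, -0.006, 0, 0, 0, -0.04, 0])

```text
time_s: 6.05
eef_pos: [0.3834, 0.2847, 0.1344]
eef_rot: [0.257, 0.062, 0.964, -0.031]
wrist_force: [0.9, 28.1, -17.7]
opening: 0.146
grasp_force: 59.6
```

```bash
python3 m.py
```

```text
[ 0.5683  0.1204  2.1621 -0.6869  0.5694 -0.3409] F tool [11.0252 28.4329 13.2216] T [-3.8838  2.0259 -0.2586]
grasp from pivot [-0.1115 -0.0042  0.005 ] th 1.608076186324629 rad 0.11158737762513435
```

The stop is firmly felt: 28 N tangential at θ≈1.6. Release and back off along the knob.

carry_out(steps=[0, 0, 0, 0, 0, 0, 0.6, 0, 0, 0, 0, 0, 0, 0.6, 0, 0, 0, 0, 0, 0, 0.6, 0, 0, 0, 0, 0, 0, 0.6, 0, 0, -0.02, 0, 0, 0, 0.6, 0, 0, -0.06, 0, 0, 0, 0.6, 0, 0, -0.1, 0, 0, 0, 0.6, 0, 0, -0.1, 0, 0, 0, 0.6])

```text
time_s: 6.85
eef_pos: [0.3351, 0.2921, 0.2258]
eef_rot: [0.259, 0.064, 0.963, -0.034]
wrist_force: [-0.0, 0.6, 0.7]
opening: 0.6
grasp_force: 0.0
```

Run:
```python
from h import *
t=shot("top","t3",(180,150,280,250),4);shot("side","s3",(215,100,315,220),4)
H=np.zeros((480,800,3),np.uint8)
H[:400,:400]=cv2.imread("pics/t3.png");H[:,400:]=cv2.imread("pics/s3.png");cv2.imwrite("pics/c3.png",H)
print("bar px",proj("top",G),proj("side",G),ctrl.get_obs()["wrist_force"])
go(G,ori(0),.12)
```

```text
bar px [230.4233 217.8164] [255.2934 165.5234] [-0.7461 -0.2223  0.0793]
shift [-0.1321  0.049  -0.0171] rot [0.0032 0.0001 1.6485] TCP [0.4469 0.3271 0.3012]
```

View pics/c3.png

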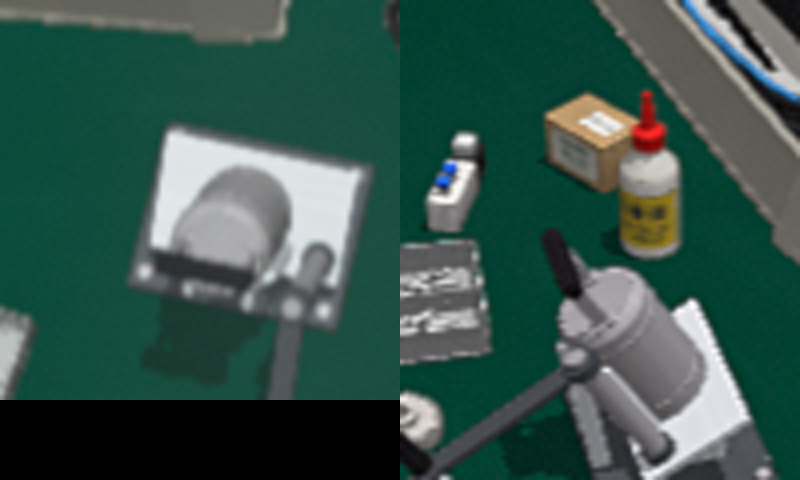

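The arm stands open at its stop and the canister is seated; the bar is unchanged at top-crop (202,272). Next: the handle pre-grasp.

carry_out(steps=[-0.132, 0.049, -0.017, 0.003, 0, 1.649, 0.6, -0.132, 0.049, -0.017, 0.003, 0, 1.649, 0.6, -0.132, 0.049, -0.017, 0.003, 0, 1.649, 0.6, -0.132, 0.049, -0.017, 0.003, 0, 1.649, 0.6, -0.132, 0.049, -0.017, 0.003, 0, 1.649, 0.6, -0.132, 0.049, -0.017, 0.003, 0, 1.649, 0.6, -0.132, 0.049, -0.017, 0.003, 0, 1.649, 0.6, -0.132, 0.049, -0.017, 0.003, 0, 1.649, 0.6, -0.132, 0.049, -0.017, 0.003, 0, 1.649, 0.6, -0.132, 0.049, -0.017, 0.003, 0, 1.649, 0.6, -0.132, 0.049, -0.017, 0.003, 0, 1.649, 0.6, -0.132, 0.049, -0.017, 0.003, 0, 1.649, 0.6, -0.132, 0.049, -0.017, 0.003, 0, 1.649, 0.6, -0.132, 0.049, -0.017, 0.003, 0, 1.649, 0.6])

```text
time_s: 8.35
eef_pos: [0.4469, 0.3266, 0.2987]
eef_rot: [0.201, 0.75, 0.609, 0.161]
wrist_force: [-1.0, 0.4, -0.2]
opening: 0.6
grasp_force: 0.0
```

Run:
```python
from h import *
go(G,ori(0),0); print(ctrl.get_obs()["q"])
```

```text
shift [0.0009 0.0015 0.1178] rot [-0.0027  0.0031  0.0033] TCP [0.5056 0.3146 0.1973]
[ 0.5759  0.0071  1.8755 -0.4582  0.9288  0.9997]
```

carry_out(steps=[0, 0, 0.03, 0, 0, 0, 0.6, 0.001, 0.001, 0.06, 0, 0, 0, 0.6, 0.001, 0.001, 0.09, 0, 0, 0, 0.6, 0.001, 0.001, 0.117, 0, 0, 0, 0.6, 0.001, 0.001, 0.117, 0, 0, 0, 0.6, 0.001, 0.001, 0.117, 0, 0, 0, 0.6])

```text
time_s: 8.95
eef_pos: [0.5047, 0.3152, 0.1983]
eef_rot: [0.201, 0.751, 0.608, 0.161]
wrist_force: [0.2, 0.2, 0.5]
opening: 0.603
grasp_force: 0.0
```

Run:
```python
from h import *
go(G,ori(0),0); print(ctrl.get_obs()["wrist_force"])
shot("side","s4",(215,120,315,220),5)
```

```text
shift [-0.0003  0.0003  0.0014] rot [-0.0028  0.003   0.0015] TCP [0.5056 0.3146 0.1973]
[0.2164 0.1917 0.4859]
```

View pics/s4.png

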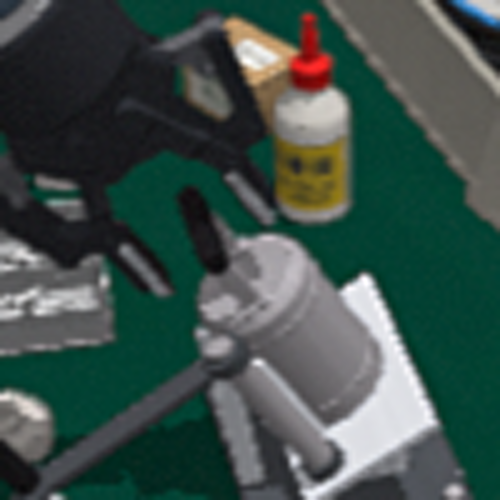

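The bar (about (203,230) in the crop) sits between the finger tips at (265,215) and (160,290). Close.

carry_out(steps=[0, 0, 0, 0, 0, 0, 0, 0, 0, 0, 0, 0, 0, 0, 0, 0, 0, 0, 0, 0, 0, 0, 0, 0, 0, 0, 0, 0, 0, 0, 0, 0, 0, 0, 0, 0, 0, 0, 0, 0, 0, 0, 0, 0, 0, 0, 0, 0, 0])

```text
time_s: 9.7
eef_pos: [0.5053, 0.3159, 0.2003]
eef_rot: [0.201, 0.751, 0.608, 0.163]
wrist_force: [-2.4, 0.3, 6.6]
opening: 0.128
grasp_force: 59.8
```

```bash
python3 m.py
```

```text
[ 0.4952  0.2189  1.8664 -0.5205  0.7113  1.0447] F tool [-0.2449  1.2116 -6.9058] T [ 0.0665 -0.1891 -0.0105]
grasp from pivot [0.019  0.0511 0.0058] th -0.35704454814918496 rad 0.054495719404903366
```

carry_out(steps=[0, 0.0005, -0.004, 0, 0, 0, 0, 0, 0.001, -0.01, 0, 0, 0, 0, 0, 0.0015, -0.02, 0, 0, 0, 0, 0, 0.002, -0.03, 0, 0, 0, 0, 0, 0.002, -0.04, 0, 0, 0, 0, 0, 0.003, -0.052, 0, 0, 0, 0, 0, 0.003, -0.065, 0, 0, 0, 0, 0, 0.003, -0.08, 0, 0, 0, 0, 0, 0.003, -0.095, 0, 0, 0, 0, 0, 0.003, -0.11, 0, 0, 0, 0, 0, 0.003, -0.12, 0, 0, 0, 0, 0, 0.003, -0.12, 0, 0, 0, 0])

```text
time_s: 10.9
eef_pos: [0.4489, 0.3283, 0.3063]
eef_rot: [0.201, 0.751, 0.608, 0.163]
wrist_force: [0.8, 0.1, -3.6]
opening: 0.129
grasp_force: 59.0
```

Run:
```python
from h import *
print(ctrl.get_obs()["wrist_force"],ctrl.get_obs()["q"])
s=ctrl.camera("side"); cv2.imwrite("pics/s5.png",cv2.resize(s[80:260,180:400,::-1],None,fx=3,fy=3))
# dish from side view
h=cv2.cvtColor(s,cv2.COLOR_RGB2HSV); m=((h[...,1]<60)&(h[...,2]>120)).astype(np.uint8); m[:265]=0;m[340:]=0;m[:,:318]=0;m[:,395:]=0
c=max(cv2.findContours(m,0,2)[0],key=cv2.contourArea).reshape(-1,2); 
P=np.array([onz("side",u+.0,v,.012)[:2] for u,v in c]); (cx,cy),r=cv2.minEnclosingCircle(P.astype(np.float32)); print("dish side",cx,cy,r,P.mean(0))
```

```text
[ 0.8035  0.1455 -3.6277] [ 0.5763  0.0023  1.8649 -0.4543  0.9381  0.9954]
dish side 0.5897233486175537 -0.03925839811563492 0.06601715087890625 [ 0.587  -0.0414]
```

View pics/s5.png

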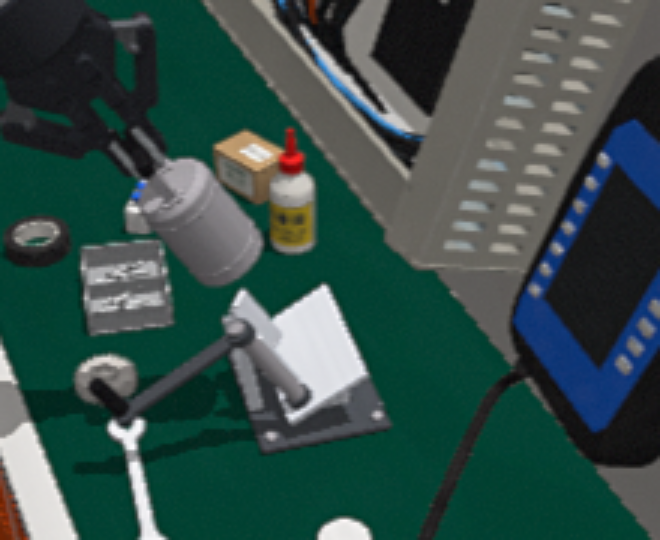

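The canister is out, still held and clear of the cradle. The side view puts the dish at (0.590,−0.039), which agrees with the top view. Next: lift, then carry it upright over the dish.

```bash
cat >> h.py <<'E'
D=np.array([.591,-.0385,.004])
def upr():
    y=np.array([np.cos(YAW),np.sin(YAW),0]);z=np.array([0,0,-1.]);return R.from_matrix(np.c_[np.cross(y,z),y,z])
E
python3 - <<'E'
from h import *
p,r=tool(); print("lift",r.inv().apply([0,0,.08]))
Rt=upr();T=np.array([D[0],D[1],.27]); rv=(r.inv()*Rt).as_rotvec(); s=r.inv().apply(T-p); L=r.inv().apply([0,0,.08])
print(s,rv)
for k in range(1,15):
    f=k/14; print(np.r_[L+(s-L)*f, rv*f].round(3).tolist(),",0,")
E
```

```text
lift [-0.      0.04   -0.0693]
[-0.3287  0.1689  0.1383] [0.5231 0.0006 0.0001]
[-0.024, 0.049, -0.054, 0.037, 0.0, 0.0] ,0,
[-0.047, 0.058, -0.04, 0.075, 0.0, 0.0] ,0,
[-0.07, 0.068, -0.025, 0.112, 0.0, 0.0] ,0,
[-0.094, 0.077, -0.01, 0.149, 0.0, 0.0] ,0,
[-0.117, 0.086, 0.005, 0.187, 0.0, 0.0] ,0,
[-0.141, 0.095, 0.02, 0.224, 0.0, 0.0] ,0,
[-0.164, 0.104, 0.034, 0.262, 0.0, 0.0] ,0,
[-0.188, 0.114, 0.049, 0.299, 0.0, 0.0] ,0,
[-0.211, 0.123, 0.064, 0.336, 0.0, 0.0] ,0,
[-0.235, 0.132, 0.079, 0.374, 0.0, 0.0] ,0,
[-0.258, 0.141, 0.094, 0.411, 0.0, 0.0] ,0,
[-0.282, 0.15, 0.109, 0.448, 0.001, 0.0] ,0,
[-0.305, 0.16, 0.123, 0.486, 0.001, 0.0] ,0,
[-0.329, 0.169, 0.138, 0.523, 0.001, 0.0] ,0,
```

carry_out(steps=[0, 0.01, -0.017, 0, 0, 0, 0, 0, 0.022, -0.038, 0, 0, 0, 0, 0, 0.034, -0.058, 0, 0, 0, 0, -0.006, 0.042, -0.067, 0.01, 0, 0, 0, -0.024, 0.049, -0.054, 0.037, 0, 0, 0, -0.047, 0.058, -0.04, 0.075, 0, 0, 0, -0.07, 0.068, -0.025, 0.112, 0, 0, 0, -0.094, 0.077, -0.01, 0.149, 0, 0, 0, -0.117, 0.086, 0.005, 0.187, 0, 0, 0, -0.141, 0.095, 0.02, 0.224, 0, 0, 0, -0.164, 0.104, 0.034, 0.262, 0, 0, 0, -0.188, 0.114, 0.049, 0.299, 0, 0, 0, -0.211, 0.123, 0.064, 0.336, 0, 0, 0, -0.235, 0.132, 0.079, 0.374, 0, 0, 0, -0.258, 0.141, 0.094, 0.411, 0, 0, 0, -0.282, 0.15, 0.109, 0.448, 0, 0, 0, -0.305, 0.16, 0.123, 0.486, 0, 0, 0, -0.32, 0.166, 0.132, 0.51, 0, 0, 0, -0.329, 0.169, 0.138, 0.523, 0, 0, 0, -0.329, 0.169, 0.138, 0.523, 0, 0, 0])

```text
time_s: 12.95
eef_pos: [0.5907, -0.0406, 0.2679]
eef_rot: [-0.0, 0.778, 0.628, -0.002]
wrist_force: [-0.0, 0.6, -4.2]
opening: 0.129
grasp_force: 59.0
```

Run:
```python
from h import *
o=ctrl.get_obs();print(o["q"],o["wrist_force"],o["torque"])
p,r=tool();print("shift",r.inv().apply([D[0]-p[0],D[1]-p[1],.21-p[2]]),"rot",(r.inv()*upr()).as_rotvec())
s=ctrl.camera("side"); cv2.imwrite("pics/s6.png",cv2.resize(s[180:360,280:430,::-1],None,fx=3,fy=3))
b=np.array([p[0],p[1],p[2]-.1775]);print("expected underside centre px",proj("side",b)-[280,180],"lid centre",proj("side",b+[0,0,.084])-[280,180])
```

```text
[-0.2679  0.2534  1.5954 -0.0026  1.2958 -0.0547] [-0.0166  0.6268 -4.2211] [-0.0489 -0.0314 -0.0018]
shift [0.0023 0.     0.0579] rot [-0.0032  0.0023 -0.0025]
expected underside centre px [81.137  96.0626] lid centre [85.7215 66.1958]
```

View pics/s6.png

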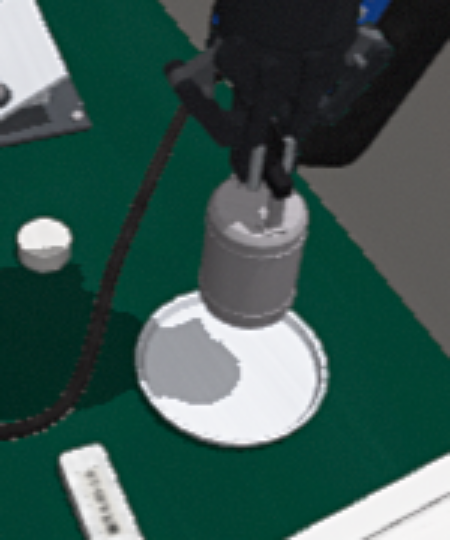

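The canister hangs upright over the dish; its underside appears at about (246,290) in the crop, as predicted at (243,288). Lower it.

carry_out(steps=[0.001, 0, 0.015, -0.001, 0.001, -0.001, 0, 0.002, 0, 0.03, -0.003, 0.002, -0.002, 0, 0.002, 0, 0.045, -0.003, 0.002, -0.002, 0, 0.002, 0, 0.058, -0.003, 0.002, -0.002, 0, 0.002, 0, 0.066, -0.003, 0.002, -0.002, 0, 0.002, 0, 0.074, -0.003, 0.002, -0.002, 0, 0.002, 0, 0.079, -0.003, 0.002, -0.002, 0, 0.002, 0, 0.079, -0.003, 0.002, -0.002, 0])

```text
time_s: 13.8
eef_pos: [0.5907, -0.0374, 0.1897]
eef_rot: [0.0, 0.777, 0.63, 0.0]
wrist_force: [-0.1, 0.1, -4.7]
opening: 0.129
grasp_force: 59.0
```

Run:
```python
from h import *
o=ctrl.get_obs();print(o["wrist_force"],o["torque"],o["eef_pos"])
```

```text
[-0.0795  0.1136 -4.6532] [-0.0165  0.0023 -0.0012] [ 0.5907 -0.0374  0.1897]
```

carry_out(steps=[0, 0, 0.002, 0, 0, 0, 0, 0, 0, 0.004, 0, 0, 0, 0, 0, 0, 0.006, 0, 0, 0, 0, 0, 0, 0.006, 0, 0, 0, 0])

```text
time_s: 14.2
eef_pos: [0.5909, -0.0374, 0.1843]
eef_rot: [0.001, 0.777, 0.63, 0.001]
wrist_force: [-0.4, -0.8, -3.9]
opening: 0.12
grasp_force: 59.0
```

carry_out(steps=[0, 0, 0.001, 0, 0, 0, 0, 0, 0, 0.002, 0, 0, 0, 0, 0, 0, 0.002, 0, 0, 0, 0, 0, 0, 0.002, 0, 0, 0, 0])

```text
time_s: 14.6
eef_pos: [0.591, -0.0374, 0.1824]
eef_rot: [0.001, 0.777, 0.63, 0.001]
wrist_force: [0.2, -0.7, -4.0]
opening: 0.126
grasp_force: 59.0
```

carry_out(steps=[0, 0, 0.001, 0, 0, 0, 0, 0, 0, 0.002, 0, 0, 0, 0, 0, 0, 0.002, 0, 0, 0, 0, 0, 0, 0.002, 0, 0, 0, 0])

```text
time_s: 15.0
eef_pos: [0.5913, -0.0376, 0.1809]
eef_rot: [0.001, 0.777, 0.63, 0.001]
wrist_force: [-1.0, -1.0, -0.1]
opening: 0.127
grasp_force: 59.6
```

carry_out(steps=[0, 0, 0.001, 0, 0, 0, 0, 0, 0, 0.001, 0, 0, 0, 0, 0, 0, 0.001, 0, 0, 0, 0])

```text
time_s: 15.3
eef_pos: [0.5916, -0.0377, 0.1809]
eef_rot: [0.001, 0.777, 0.63, 0.001]
wrist_force: [-2.8, -0.0, 6.5]
opening: 0.125
grasp_force: 60.5
```

Seated on the floor. Open gently to 0.6, then retreat straight up.

carry_out(steps=[0, 0, 0, 0, 0, 0, 0.2, 0, 0, 0, 0, 0, 0, 0.3, 0, 0, 0, 0, 0, 0, 0.6, 0, 0, 0, 0, 0, 0, 0.6, 0, 0, 0, 0, 0, 0, 0.6, 0, 0, 0, 0, 0, 0, 0.6, 0, 0, -0.01, 0, 0, 0, 0.6, 0, 0, -0.03, 0, 0, 0, 0.6, 0, 0, -0.06, 0, 0, 0, 0.6, 0, 0, -0.1, 0, 0, 0, 0.6, 0, 0, -0.14, 0, 0, 0, 0.6, 0, 0, -0.18, 0, 0, 0, 0.6, 0, 0, -0.18, 0, 0, 0, 0.6])

```text
time_s: 16.6
eef_pos: [0.5929, -0.0379, 0.3678]
eef_rot: [0.006, 0.777, 0.63, 0.004]
wrist_force: [0.4, -0.1, 1.0]
opening: 0.601
grasp_force: 0.0
```

Run:
```python
from h import *
print(ctrl.get_obs()["wrist_force"])
shot("side","s7",(180,110,460,360),2)
for P in ([.591,-.038,.088],[.591,-.038,.004]): print((proj("side",P)-[180,110])*2)
```

```text
[ 0.3884 -0.1036  1.0396]
[360.7176 331.7516]
[352.7626 384.2001]
```

View pics/s7.png

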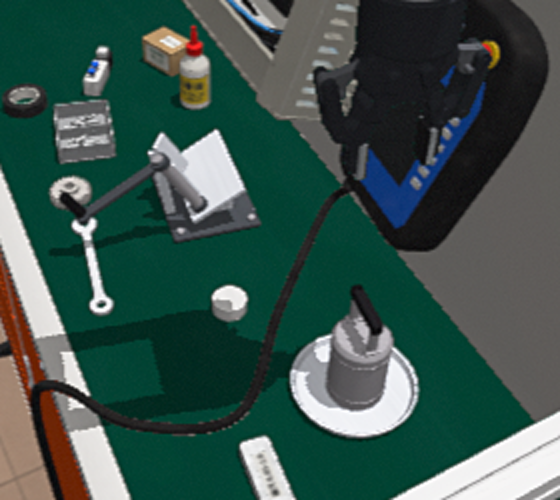

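The canister stands upright in the dish, base at about (357,387) against the dish centre at (354,386). The arm is still open and the other things are in place. Hand in.

```bash
python3 -c "
from bench import ctrl
print(ctrl.hand_in())"
```

```text
the job is handed in; nothing more can be done
None
```

The job is handed in at about 17 s: the arm was swung to its stop and left open, the canister was drawn out and lowered by its handle to stand upright in the dish within about 3 mm of the middle, and the last picture shows the bystanders in place.

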